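# Check the dust extractor's spark screen against the lamp

### The arm

A 6-joint arm with a two-finger parallel gripper is mounted at the origin on the work surface. World frame = base frame: x ahead of the robot, y to its left, z up, the work surface at z = 0. Lengths are in m, angles in rad, forces in N, time in s.
With the tool pointing down it reaches from about 0.35 to 0.875 m from the base axis. Payload 4.2 kg.
Tool frame: the origin (TCP) lies at the very end of the fingers, on their centre line; the grasp point (between the pads) lies 19 mm behind it; z points along the fingers, x is the direction in which the jaws open and shut, and the axes are right-handed (so a half turn about z gives the same grasp; the last joint's range is limited). The gripper opens to 85 mm and grips with 20 to 120 N. Pads are 22 mm wide; open, the fingers measure 114 mm over their backs; the gripper's body (76 mm by 85 mm) begins 54 mm behind the grasp point. The pads swing forward as they close: fully open they stand 13 mm farther back than shut.
Start: joints at [-1.015, 0.385, 0.008, 0, -1.194, -0.259], TCP at [0.183, -0.598, 0.231] pointing down, gripper open.
Joint ranges: [-3.14, 3.14], [-1.21, 2.06], [-1.07, 1.41], [-3.16, 2.05], [-2.99, -0.16], [-3.1, 3.1]. Speed limits (rad/s): [2.79, 2.79, 3.14, 3.14, 3.14, 3.14].

### API

Orientations are given as a 3x3 rotation matrix whose columns are the frame's x, y, z axes.
In Python, from rig import r gives the robot as it stands.
- The arm moves only by the tool send_rows, never from a script. Its argument "plan" is a list of rows, each an object with "claw": the opening in per cent of the stroke, from 0 (shut) to 100 (fully open); "xyz": the shift along the tool's x, y, z in m, a list of three; "spin": the turn about the tool's z in degrees. In form: [{"claw": claw, "xyz": [dx, dy, dz], "spin": spin}, ...]. A call has 1 to 20 rows; each row is the pose to reach, as a shift and turn from the pose measured when the call began, along the tool's axes at that moment; what a row does not reach only later rows make up. A row lasts 1/10 s, in which the tool goes at most 50 mm and 8.59 degrees, less where a joint would pass 70% of its speed; a pose out of reach is approached as far as the arm can. A call with a gripper value outside its range is refused whole. The fingers move at their own pace and stop on an object; the grip force is fixed at half the most. Time passes only in rows, so rows that repeat a pose let the fingers close. It gives the time, the measured TCP pose, the force and the opening at its end, in the units of the state.
- r.get_state(): the state, without advancing time (a new reading comes with each control period).
- r.get_image(name): name is "side" or "top"; returns the picture (400x640x3 uint8, blue, green, red); there is no depth.
- r.camera_info(name): a dict with "mtx" (3x3 intrinsics, pixels), "R" (3x3) and "t" (3): a world point X has camera coordinates R X + t. Camera axes: x right, y down, z forward; pixel columns grow to the right and rows downward; lengths in m; the calibration is good to about 2 mm. A picture is of the moment at which its call begins. camera_info takes no time and is no camera call.
- r.hand_in(): hands the job in, once; it reports no verdict.
The state is a dict: "time": time; "joints": joint angles; "qvel": joint speeds; "effort": joint torques, N m; "tcp_pos": TCP position; "tool_rot": TCP orientation; "wrist_force": force on the tool from outside, world axes, zero at the start; "torque": the same for the moment, N m; "width": opening from 0.0 (shut) to 1.0 (fully open).
Only numpy, scipy, OpenCV 4.12 (cv2) and the standard library are available. Lean on these libraries where they do the work, as an engineer would, in place of code of your own. Each camera call takes 0.05 s, during which the arm holds its last target.

### The job

The spark screen of the bench dust extractor has to be checked for clogging against the light: lift the extractor's cover flap by its handle, swing it fully open so that it stays open, and draw the framed wire screen up out of its guides by its strap handle. Carry it to the inspection lamp and hold it upright and still, squarely facing the middle of the lamp's lit glass, about a hand's breadth (8 to 10 cm) in front of it, without bumping the lamp or shifting the scissors, tin or oilstone on the bench. Finish while holding it there: do not put the screen down or let go of it, and leave the flap open.

Things in the scene. Friction and masses are not known exactly. Their poses are not given: they have to be found in the camera images.
- extractor: Bench dust extractor, fixed grey steel casing 150 mm high, x -85 to 85, y -75 to 125 mm; origin on the bench. x points from the flap's handle side to its hinge side, y along the hinge, z up. Inlet spigot (76 mm across) out to y -109; fan and motor behind, out to x 150, 124 mm high; switch box on the deck at x -63 to -17, y 80 to 110, 170 mm high. Opening under the flap: x -81 to 31, y -71 to 57.
- flap (a joint): Cover flap of the extractor, rad: 0 shut, grows as it is lifted, 1.57 upright, 1.92 fully open at its stop. It may start slightly ajar (up to 0.2). Stiff hinge: it stays where it is left; about 4 N at the handle lifts it. A 145 x 122 x 3 mm plate reaching from the hinge towards the extractor's -x, its underside level with the casing's top when shut.
- flap_handle (a point): Middle of the grip of the flap's bow handle: a straight round bar 10 mm thick and 50 mm long, square to the hinge line. It lies 113 mm from the hinge line measured along the flap and 33 mm off the flap's underside plane, on the outer side (25 mm free below the bar).
- flap_hinge (a point): Middle of the flap's hinge line, fixed on the extractor at x +65 mm, 150 mm above the bench; its axes are the extractor's, the hinge runs along y.
- screen_center (a point): Middle of the mesh of the spark screen: a loose upright aluminium frame with wire mesh, 0.2 to 0.4 kg, hidden under the flap. Frame 90 wide (its x), 10 thick (its y, square to the mesh), 90 mm high (z, up). On top a strap handle, 10 mm thick: grip bar 54 wide and 18 mm high, its middle 70 mm above this point; the gap below the bar is 16 mm high, 34 mm wide.
- screen: The same screen; origin at the middle of the frame's underside, 45 mm below the mesh's middle, same axes. At the start it stands upright on the extractor's 15 mm thick floor pan at extractor x -20, y 0, its axes along the extractor's, in two guide channels (2 mm play, tops 100 mm above the bench): it comes straight up, and is clear once lifted 140 mm.
- lamp: Inspection lamp, fixed: a flat lit head 140 mm high and 145 mm wide in a yoke on a 120 x 170 mm foot. Origin on the bench under the head; it shines along its own +x, z up. 230 mm high; 190 mm wide over the yoke's knobs.
- lamp_glass (a point): Middle of the lamp's lit square glass (125 x 120 mm), 160 mm above the bench; its x axis points straight out of the glass (the way the light goes), z up.
- scissors: Bystander: a loose pair of steel scissors lying flat, 220 mm long, about 12 mm high. Origin under the pivot. Leave alone.
- tin: Bystander: a loose steel screw tin, 71 mm across, 66 mm high. Origin under its middle. Leave alone.
- stone: Bystander: a loose oilstone on its wooden base, 70 x 200 x 36 mm. Origin under its middle. Leave alone.
Mind the look-alikes: they are no part of the job. What is shaped like the lamp but yellow is not meant.

How it is judged:
By the outcome, as a careful person would: the job done as asked, in the order asked, and still so for the second after the job is handed in, while the arm keeps its last pose, push and grip.
It also fails if it takes over 56 s, if anything falls off the work surface, if the arm or the gripper's body presses on something with over 40 N, if the wrist force passes 120 N, or if a joint passes its speed limit or range.

## Working session

There is one attempt and no reset: what is moved stays moved. The work goes in short steps, Python scripts to look and compute and a tool call to move; the robot and the scene stay as the last step left them, time stands still between calls to the robot, and variables do not carry over. Pictures are saved under pics/ and viewed, and the job is handed in when it is done.

Besides the shell and the picture viewer there is one more tool, called after "Request:" as name(argument=value, ...), one argument or row to a line, values as JSON. send_rows: Moves the arm, as the interface text tells. Its arguments: {"type":"object","properties":{"plan":{"type":"array"}},"required":["plan"]}

```bash
ls; mkdir -p pics; python3 - <<'E'
from rig import r
import cv2
for n in("side","top"):
    cv2.imwrite(f"pics/{n}0.png",r.get_image(n)); i=r.camera_info(n); print(n,i)
print(r.get_state())
E
```

```text
pics
side {'mtx': array([[368.00795971,   0.        , 313.4906605 ],
       [  0.        , 368.00795971, 208.06743526],
       [  0.        ,   0.        ,   1.        ]]), 'R': array([[-0.78016134, -0.6254756 ,  0.01133812],
       [-0.4924747 ,  0.60288989, -0.62768819],
       [ 0.38576801, -0.49528179, -0.77838229]]), 't': array([0.39835585, 0.40703137, 0.91085724])}
top {'mtx': array([[372.14653946,   0.        , 316.95346422],
       [  0.        , 372.14653946, 196.99801842],
       [  0.        ,   0.        ,   1.        ]]), 'R': array([[-0.01491145, -0.99968026, -0.02042117],
       [-0.98954989,  0.0176836 , -0.1431024 ],
       [ 0.14341776,  0.0180739 , -0.98949719]]), 't': array([-0.05216506,  0.57789657,  1.11158287])}
{'time': 0.1, 'joints': array([-1.01542079e+00,  3.85475188e-01,  6.73095405e-03, -4.25792312e-04,
       -1.19400417e+00, -2.58619378e-01]), 'qvel': array([ 0.00027818, -0.00095388,  0.00042293,  0.00151593, -0.00135987,
       -0.00014775]), 'effort': array([-1.08244181e-03, -3.93319952e+01,  1.88928866e+01,  4.19796199e+00,
       -2.57013860e-03,  6.53332791e-06]), 'tcp_pos': array([ 0.18262748, -0.5971621 ,  0.2303227 ]), 'tool_rot': array([[-2.92268819e-01,  9.56335954e-01, -6.92825393e-04],
       [ 9.56334138e-01,  2.92269617e-01,  1.86741601e-03],
       [ 1.98836888e-03, -1.16785103e-04, -9.99998016e-01]]), 'wrist_force': array([ 0.04061128, -0.93520471, -0.29872185]), 'torque': array([ 0.01729712, -0.01337139, -0.05416406]), 'width': 0.9978237368352643}
```

View pics/side0.png

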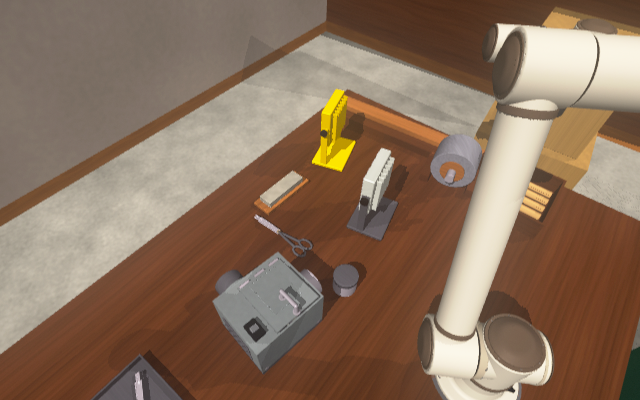

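View pics/top0.png

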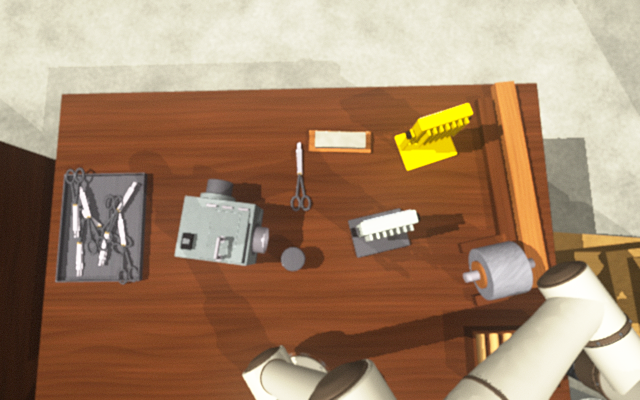

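```bash
python3 - <<'E'
import cv2
from rig import r
import numpy as np
a=cv2.imread("pics/side0.png");b=cv2.imread("pics/top0.png")
cv2.imwrite("pics/a1.png",cv2.resize(a[230:380,190:390],None,fx=4,fy=4,interpolation=2))
cv2.imwrite("pics/a2.png",cv2.resize(a[130:250,320:440],None,fx=5,fy=5,interpolation=2))
cv2.imwrite("pics/b1.png",cv2.resize(b[170:280,165:315],None,fx=5,fy=5,interpolation=2))
cv2.imwrite("pics/b2.png",cv2.resize(b[190:270,330:440],None,fx=7,fy=7,interpolation=2))
for n in("side","top"):
    i=r.camera_info(n); print(-i["R"].T@i["t"])
E
```

```text
[0.1598549  0.45489778 0.95996732]
[ 0.41165891 -0.0824583   1.18154124]
```

View pics/a1.png

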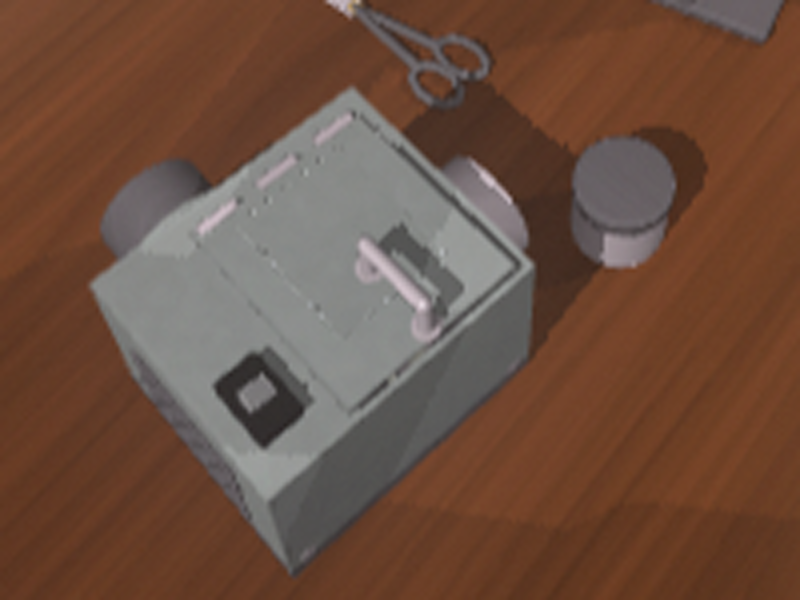

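View pics/a2.png

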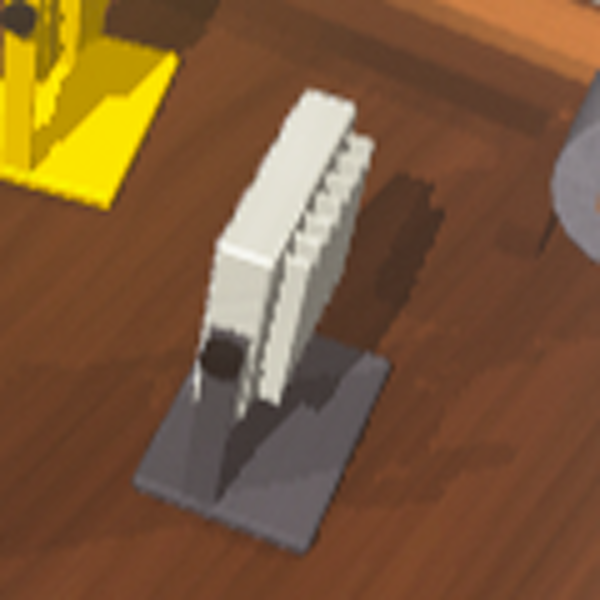

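View pics/b1.png

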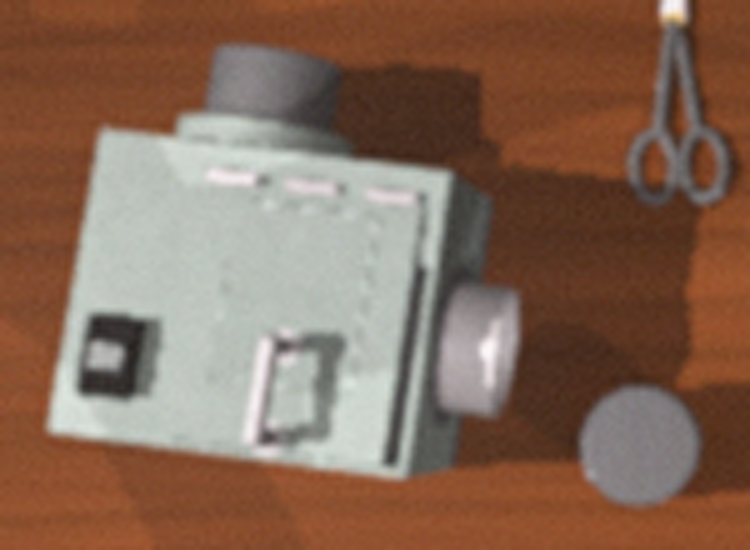

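View pics/b2.png

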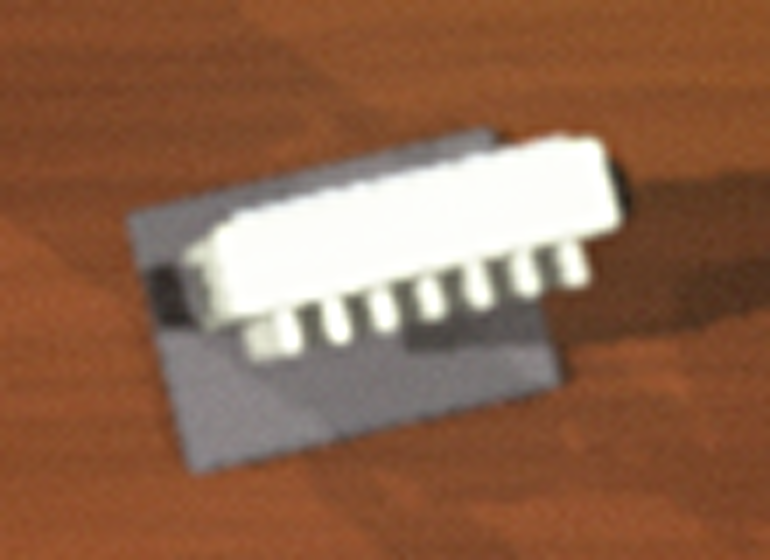

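```bash
cat > h.py <<'E'
import numpy as np
from rig import r
from scipy.optimize import least_squares
import cv2
I={n:r.camera_info(n) for n in("side","top")}
def proj(n,X):
    i=I[n];c=np.atleast_2d(X)@i["R"].T+i["t"];p=c@i["mtx"].T;return p[:,:2]/p[:,2:]
def plane(n,uv,z):
    i=I[n];d=i["R"].T@np.linalg.inv(i["mtx"])@[uv[0],uv[1],1];C=-i["R"].T@i["t"];return C+d*(z-C[2])/d[2]
def tf(p,L):
    c,s=np.cos(p[2]),np.sin(p[2]);L=np.atleast_2d(L)
    return np.c_[p[0]+c*L[:,0]-s*L[:,1],p[1]+s*L[:,0]+c*L[:,1],L[:,2]]
E
python3 - <<'E'
from h import *
k=.15
O=[("top",(186,195.6),(.085,.125,k)),("top",(255.6,204.4),(.085,-.075,k)),("top",(246.6,265.2),(-.085,-.075,k)),("top",(174.6,256.6),(-.085,.125,k)),
("side",(257.5,355),(-.085,.125,k)),("side",(322.5,296),(-.085,-.075,k)),("side",(278,252),(.085,-.075,k)),("side",(213,301.8),(.085,.125,k))]
f=lambda p:np.concatenate([(proj(n,tf(p,L))[0]-uv) for n,uv,L in O])
s=least_squares(f,[.4,.2,0],loss="soft_l1");print("ext",s.x);print(f(s.x).reshape(-1,2).round(1))
# lamp head: p=x,y,yaw, front offset 0, thickness
for n,P in(("top",[(361.5,221),(415,209.5)]),("side",[(383,148),(363.6,178.6),(391,150.6),(375,183)])):
    print(n,[plane(n,u,.23).round(3) for u in P])
for n,P in(("top",[(348.6,220.7),(400,208.6),(410.7,244.3),(357.9,257.1)]),("side",[(347,227),(381,240.4),(397.6,202)])):
    print(n,[plane(n,u,.012).round(3) for u in P])
e=s.x
print("handle",tf(e,[.065-.113,0,.183]),"hinge",tf(e,[.065,0,.15]),"screen",tf(e,[-.02,0,.13]))
# bar ends from images
for n,P in(("top",[(265,337),(255,440)]),("side",[(365,245),(430,305)])):
    for u in P:
        q=(u[0]/5+165,u[1]/5+170) if n=="top" else (u[0]/4+190,u[1]/4+230)
        print(n,plane(n,q,.186).round(3))
print([tf(e,[.065-.113+d,0,.183]).round(3) for d in(.025,-.025)])
E
```

```text
ext [ 0.4691539   0.19516318 -0.13599837]
[[-0.5  0.5]
 [-0.2  0. ]
 [-0.2  0.4]
 [ 0.4  0.1]
 [-0.3  0.3]
 [ 1.5 -0.2]
 [-0.2 -0.8]
 [-0.8 -0.9]]
top [array([ 0.486, -0.178,  0.23 ]), array([ 0.513, -0.315,  0.23 ])]
side [array([ 0.505, -0.316,  0.23 ]), array([ 0.48 , -0.177,  0.23 ]), array([ 0.481, -0.322,  0.23 ]), array([ 0.447, -0.183,  0.23 ])]
top [array([ 0.504, -0.159,  0.012]), array([ 0.54 , -0.322,  0.012]), array([ 0.428, -0.35 ,  0.012]), array([ 0.391, -0.185,  0.012])]
side [array([ 0.499, -0.155,  0.012]), array([ 0.387, -0.18 ,  0.012]), array([ 0.427, -0.348,  0.012])]
handle [[0.42159711 0.20167099 0.183     ]] hinge [[0.53355372 0.18635051 0.15      ]] screen [[0.44933857 0.19787477 0.13      ]]
top [0.451 0.202 0.186]
top [0.397 0.206 0.186]
side [0.448 0.199 0.186]
side [0.396 0.204 0.186]
[array([[0.446, 0.198, 0.183]]), array([[0.397, 0.205, 0.183]])]
```

```bash
cat >> h.py <<'E'
def rows(*wps):
    """wps: (x,y,z,heading_deg or None) world"""
    s=r.get_state();R=s["tool_rot"];p=s["tcp_pos"];h=np.degrees(np.arctan2(R[1,0],R[0,0]))
    print("t",round(s["time"],2),"tcp",p.round(4),"head",h.round(2),"w",round(s["width"],3),"F",s["wrist_force"].round(1))
    for w in wps:
        sp=0 if w[3] is None else (h-w[3]+180)%360-180
        print((R.T@(np.array(w[:3])-p)).round(4).tolist(),round(sp,1))
E
python3 - <<'E'
from h import *
rows((.2,-.58,.36,None),(.35,-.45,.36,None),(.47,-.1,.36,95),(.42,.20,.30,82.2))
E
```

```text
t 0.1 tcp [ 0.1826 -0.5972  0.2303] head 106.99 w 0.998 F [ 0.  -0.9 -0.3]
[0.0116, 0.0216, -0.1297] 0
[0.0921, 0.2031, -0.1295] 0
[0.3917, 0.4201, -0.1289] 12.0
[0.6931, 0.46, -0.0684] 24.8
```

Request:
send_rows(
  plan=[
    {"claw":60,"xyz":[0.012,0.022,-0.05],"spin":0},
    {"claw":60,"xyz":[0.012,0.022,-0.09],"spin":0},
    {"claw":60,"xyz":[0.012,0.022,-0.13],"spin":0},
    {"claw":60,"xyz":[0.092,0.203,-0.13],"spin":0},
    {"claw":60,"xyz":[0.092,0.203,-0.13],"spin":0},
    {"claw":60,"xyz":[0.092,0.203,-0.13],"spin":0},
    {"claw":60,"xyz":[0.092,0.203,-0.13],"spin":0},
    {"claw":60,"xyz":[0.39,0.42,-0.13],"spin":12},
    {"claw":60,"xyz":[0.39,0.42,-0.13],"spin":12},
    {"claw":60,"xyz":[0.39,0.42,-0.13],"spin":12},
    {"claw":60,"xyz":[0.39,0.42,-0.13],"spin":12},
    {"claw":60,"xyz":[0.39,0.42,-0.13],"spin":12},
    {"claw":60,"xyz":[0.39,0.42,-0.13],"spin":12},
    {"claw":60,"xyz":[0.39,0.42,-0.13],"spin":12},
    {"claw":60,"xyz":[0.693,0.46,-0.068],"spin":24.8},
    {"claw":60,"xyz":[0.693,0.46,-0.068],"spin":24.8},
    {"claw":60,"xyz":[0.693,0.46,-0.068],"spin":24.8},
    {"claw":60,"xyz":[0.693,0.46,-0.068],"spin":24.8},
    {"claw":60,"xyz":[0.693,0.46,-0.068],"spin":24.8},
    {"claw":60,"xyz":[0.693,0.46,-0.068],"spin":24.8},
  ],
)

```text
time: 2.1
tcp_pos: [0.4242, 0.1632, 0.3065]
tool_rot: [[0.135, 0.991, -0.001], [0.991, -0.135, 0.002], [0.002, -0.001, -1.0]]
wrist_force: [1.9, -0.2, 0.7]
width: 0.599
```

```bash
python3 - <<'E'
from h import *
a=r.get_image("side");cv2.imwrite("pics/s1.png",a);cv2.imwrite("pics/t1.png",r.get_image("top"))
print(r.get_state()["joints"].round(2))
rows((.4216,.2017,.24,82.2),(.4216,.2017,.164,82.2))
E
```

```text
[ 0.73  0.04 -0.25 -0.   -1.28 -2.43]
t 2.2 tcp [0.4237 0.1655 0.305 ] head 82.58 w 0.602 F [-1.2  0.   0.1]
[0.0356, -0.0065, 0.0651] 0.4
[0.0356, -0.0062, 0.1411] 0.4
```

View pics/s1.png

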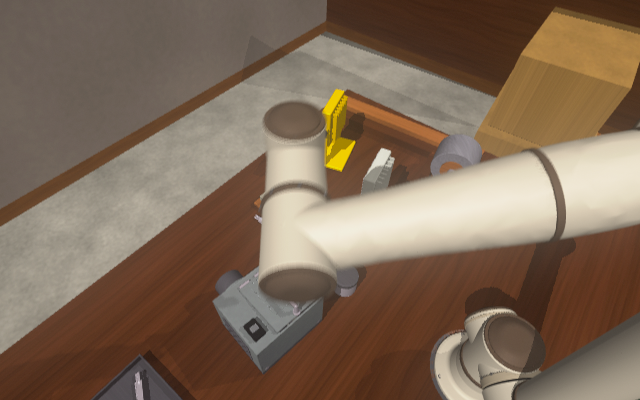

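View pics/t1.png

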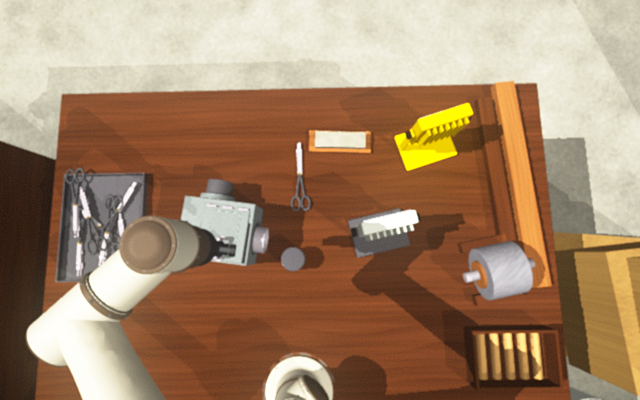

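```bash
python3 - <<'E'
from h import *
P=[I[n]["mtx"]@np.c_[I[n]["R"],I[n]["t"]] for n in("top","side")]
T=np.array([(265,337),(255,440)])/5.+[165,170];S=np.array([(365,245),(430,305)])/4.+[190,230]
X=cv2.triangulatePoints(P[0],P[1],T.T,S.T);print((X[:3]/X[3]).T.round(4))
E
```

```text
[[0.4495 0.2007 0.1873]
 [0.396  0.2049 0.1884]]
```

Request:
send_rows(
  plan=[
    {"claw":60,"xyz":[0.036,-0.0055,0.03],"spin":0.4},
    {"claw":60,"xyz":[0.036,-0.0055,0.06],"spin":0.4},
    {"claw":60,"xyz":[0.036,-0.0055,0.09],"spin":0.4},
    {"claw":60,"xyz":[0.036,-0.0055,0.11],"spin":0.4},
    {"claw":60,"xyz":[0.036,-0.0055,0.125],"spin":0.4},
    {"claw":60,"xyz":[0.036,-0.0055,0.132],"spin":0.4},
    {"claw":60,"xyz":[0.036,-0.0055,0.137],"spin":0.4},
    {"claw":60,"xyz":[0.036,-0.0055,0.137],"spin":0.4},
    {"claw":60,"xyz":[0.036,-0.0055,0.137],"spin":0.4},
  ],
)

```text
time: 3.1
tcp_pos: [0.4228, 0.2022, 0.1687]
tool_rot: [[0.136, 0.991, -0.003], [0.991, -0.136, 0.002], [0.001, -0.003, -1.0]]
wrist_force: [-0.3, -0.4, -0.2]
width: 0.602
```

```bash
python3 - <<'E'
from h import *
a=r.get_image("top");cv2.imwrite("pics/t2.png",cv2.resize(a[170:290,130:290],None,fx=5,fy=5))
a=r.get_image("side");cv2.imwrite("pics/s2.png",cv2.resize(a[200:380,190:390],None,fx=3,fy=3))
rows((.4225,.202,.167,82.2))
E
```

```text
t 3.2 tcp [0.4228 0.2023 0.1688] head 82.18 w 0.605 F [-0.3  0.8 -0.6]
[-0.0003, -0.0002, 0.0018] -0.0
```

View pics/t2.png

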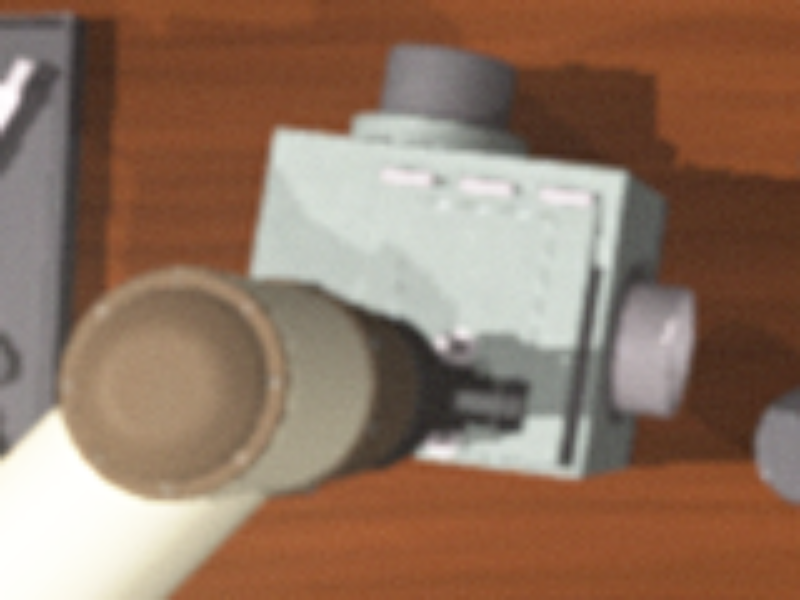

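View pics/s2.png

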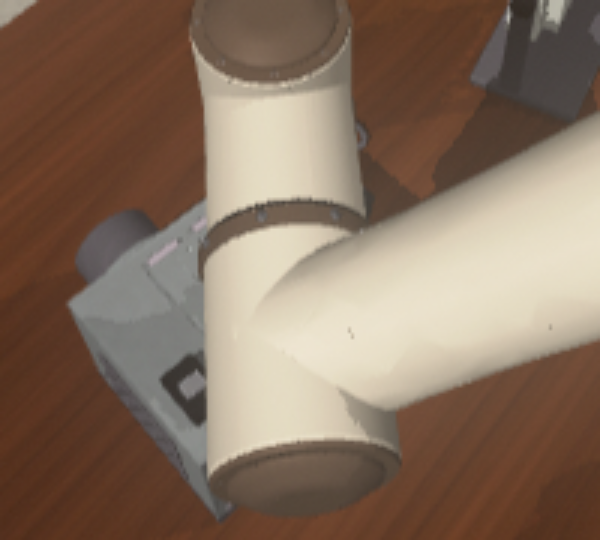

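Request:
send_rows(
  plan=[
    {"claw":0,"xyz":[0,0,0],"spin":0},
    {"claw":0,"xyz":[0,0,0],"spin":0},
    {"claw":0,"xyz":[0,0,0],"spin":0},
    {"claw":0,"xyz":[0,0,0],"spin":0},
    {"claw":0,"xyz":[0,0,0],"spin":0},
    {"claw":0,"xyz":[0,0,0],"spin":0},
    {"claw":0,"xyz":[0,0,0],"spin":0},
  ],
)

```text
time: 3.9
tcp_pos: [0.4226, 0.2021, 0.1688]
tool_rot: [[0.136, 0.991, -0.003], [0.991, -0.136, 0.002], [0.001, -0.003, -1.0]]
wrist_force: [-1.0, -1.5, 0.9]
width: 0.093
```

```bash
python3 -c "
import numpy as np
for t in [.03,.08,.14,.21,.28,.36,.44,.52,.6,.68,.76,.84,.92,1.0,1.08,1.16,1.24,1.32,1.4,1.48,1.55,1.6]:
  print(t,round(-.113*np.cos(t)+.033*np.sin(t)+.113,3),round(-(.113*np.sin(t)+.033*np.cos(t)-.033),3))"
```

```text
0.03 0.001 -0.003
0.08 0.003 -0.009
0.14 0.006 -0.015
0.21 0.009 -0.023
0.28 0.014 -0.03
0.36 0.019 -0.038
0.44 0.025 -0.045
0.52 0.031 -0.052
0.6 0.038 -0.058
0.68 0.046 -0.064
0.76 0.054 -0.069
0.84 0.062 -0.073
0.92 0.071 -0.077
1.0 0.08 -0.08
1.08 0.089 -0.082
1.16 0.098 -0.084
1.24 0.108 -0.085
1.32 0.117 -0.085
1.4 0.126 -0.084
1.48 0.136 -0.083
1.55 0.144 -0.081
1.6 0.149 -0.079
```

Request:
send_rows(
  plan=[
    {"claw":0,"xyz":[0,0.001,-0.003],"spin":0},
    {"claw":0,"xyz":[0,0.003,-0.009],"spin":0},
    {"claw":0,"xyz":[0,0.006,-0.015],"spin":0},
    {"claw":0,"xyz":[0,0.009,-0.023],"spin":0},
    {"claw":0,"xyz":[0,0.014,-0.03],"spin":0},
    {"claw":0,"xyz":[0,0.019,-0.038],"spin":0},
    {"claw":0,"xyz":[0,0.025,-0.045],"spin":0},
    {"claw":0,"xyz":[0,0.031,-0.052],"spin":0},
    {"claw":0,"xyz":[0,0.038,-0.058],"spin":0},
    {"claw":0,"xyz":[0,0.038,-0.058],"spin":0},
  ],
)

```text
time: 4.9
tcp_pos: [0.4618, 0.1965, 0.2273]
tool_rot: [[0.137, 0.991, -0.001], [0.991, -0.137, 0.001], [0.001, -0.002, -1.0]]
wrist_force: [4.8, -0.8, -10.7]
width: 0.09
```

```bash
python3 - <<'E'
from h import *
a=r.get_image("top");cv2.imwrite("pics/t3.png",cv2.resize(a[150:290,130:290],None,fx=4,fy=4))
rows()
E
```

```text
t 4.95 tcp [0.4618 0.1965 0.2273] head 82.14 w 0.088 F [  5.7  -0.4 -12.1]
```

View pics/t3.png

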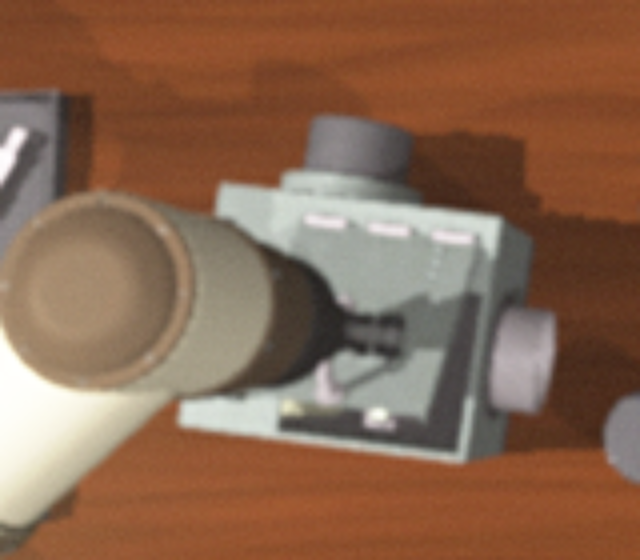

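Request:
send_rows(
  plan=[
    {"claw":0,"xyz":[0,0.008,-0.006],"spin":0},
    {"claw":0,"xyz":[0,0.016,-0.011],"spin":0},
    {"claw":0,"xyz":[0,0.024,-0.015],"spin":0},
    {"claw":0,"xyz":[0,0.033,-0.019],"spin":0},
    {"claw":0,"xyz":[0,0.042,-0.022],"spin":0},
    {"claw":0,"xyz":[0,0.051,-0.024],"spin":0},
    {"claw":0,"xyz":[0,0.06,-0.026],"spin":0},
    {"claw":0,"xyz":[0,0.07,-0.027],"spin":0},
    {"claw":0,"xyz":[0,0.079,-0.027],"spin":0},
    {"claw":0,"xyz":[0,0.088,-0.026],"spin":0},
    {"claw":0,"xyz":[0,0.098,-0.025],"spin":0},
    {"claw":0,"xyz":[0,0.106,-0.023],"spin":0},
    {"claw":0,"xyz":[0,0.106,-0.023],"spin":0},
  ],
)

```text
time: 6.25
tcp_pos: [0.5677, 0.1817, 0.2501]
tool_rot: [[0.137, 0.991, -0.001], [0.991, -0.137, 0.001], [0.001, -0.001, -1.0]]
wrist_force: [-0.6, -0.8, 0.6]
width: -0.001
```

```bash
python3 - <<'E'
from h import *
a=r.get_image("top");cv2.imwrite("pics/t4.png",cv2.resize(a[150:290,130:290],None,fx=4,fy=4))
a=r.get_image("side");cv2.imwrite("pics/s4.png",cv2.resize(a[170:380,170:390],None,fx=2.8,fy=2.8))
rows()
E
```

```text
t 6.35 tcp [0.5669 0.1818 0.2501] head 82.13 w 0.001 F [-0.7  0.  -1.1]
```

View pics/t4.png

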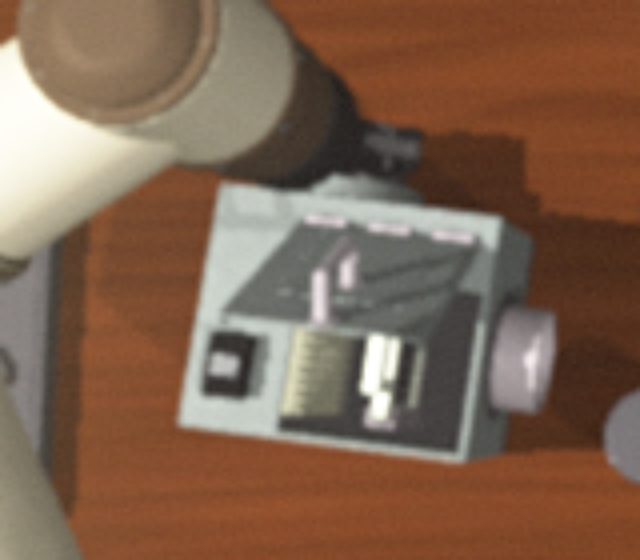

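View pics/s4.png

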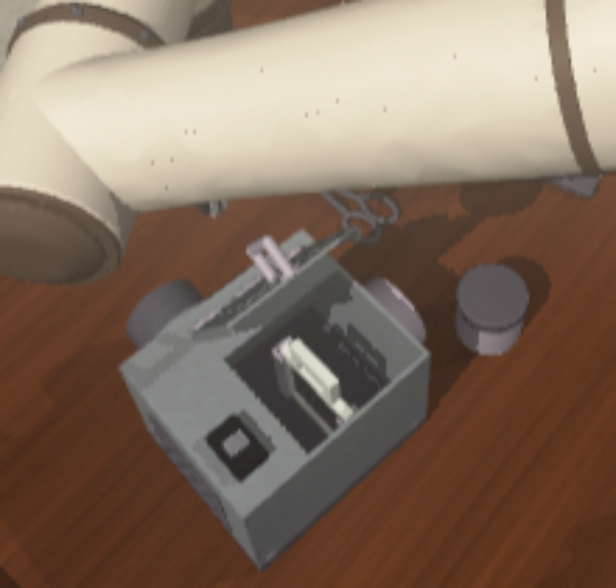

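```bash
python3 - <<'E'
from h import *
e=[.46915,.19516,-.136]
for t in(.8,.9,1.,1.1,1.2,1.3):
    E=[[.065-.145*np.cos(t),y,.15+.145*np.sin(t)] for y in(.054,-.068)]
    print(t,((proj("top",tf(e,E))-[130,150])*4).round(0).tolist(),((proj("side",tf(e,E))-[170,170])*2.8).round(0).tolist())
# screen strap
for n,P in(("top",[(402,330),(372,392)]),):
    for u in P: print(plane(n,(u[0]/4+130,u[1]/4+150),.139).round(3))
print("expected strap ends",tf(e,[[-.02+d,0,.139] for d in(.027,-.027)]).round(3))
w=lambda x,z:(*tf(e,[x,-.007,z])[0],82.2)
rows((.56,.183,.37,82.2),w(-.085,.36),w(-.085,.25),w(.09,.25))
E
```

```text
0.8 [[239.0, 364.0], [431.0, 388.0]] [[264.0, 356.0], [386.0, 257.0]]
0.9 [[236.0, 346.0], [430.0, 370.0]] [[254.0, 340.0], [376.0, 242.0]]
1.0 [[234.0, 327.0], [430.0, 351.0]] [[242.0, 324.0], [366.0, 227.0]]
1.1 [[234.0, 305.0], [431.0, 329.0]] [[231.0, 308.0], [355.0, 212.0]]
1.2 [[234.0, 283.0], [432.0, 307.0]] [[219.0, 292.0], [343.0, 198.0]]
1.3 [[235.0, 260.0], [433.0, 284.0]] [[206.0, 277.0], [332.0, 184.0]]
[0.466 0.181 0.139]
[0.424 0.201 0.139]
expected strap ends [[0.476 0.194 0.139]
 [0.423 0.202 0.139]]
t 6.35 tcp [0.5669 0.1818 0.2501] head 82.13 w 0.001 F [-0.7  0.  -1.1]
[0.0003, -0.0071, -0.1199] -0.1
[-0.0072, -0.1838, -0.1097] -0.1
[-0.0072, -0.1836, 0.0003] -0.1
[-0.007, -0.0086, 0.0001] -0.1
```

Request:
send_rows(
  plan=[
    {"claw":0,"xyz":[0,-0.007,-0.04],"spin":0},
    {"claw":0,"xyz":[0,-0.007,-0.08],"spin":0},
    {"claw":0,"xyz":[0,-0.007,-0.12],"spin":0},
    {"claw":0,"xyz":[0,-0.007,-0.12],"spin":0},
    {"claw":0,"xyz":[-0.007,-0.18,-0.12],"spin":0},
    {"claw":0,"xyz":[-0.007,-0.18,-0.12],"spin":0},
    {"claw":0,"xyz":[-0.007,-0.18,-0.12],"spin":0},
    {"claw":0,"xyz":[-0.007,-0.18,-0.12],"spin":0},
    {"claw":0,"xyz":[-0.007,-0.18,-0.12],"spin":0},
    {"claw":0,"xyz":[-0.007,-0.18,-0.08],"spin":0},
    {"claw":0,"xyz":[-0.007,-0.18,-0.04],"spin":0},
    {"claw":0,"xyz":[-0.007,-0.18,0],"spin":0},
    {"claw":0,"xyz":[-0.007,-0.18,0],"spin":0},
  ],
)

```text
time: 7.65
tcp_pos: [0.3849, 0.197, 0.2451]
tool_rot: [[0.138, 0.99, -0.011], [0.99, -0.138, -0.008], [-0.009, -0.01, -1.0]]
wrist_force: [-0.3, 0.4, -0.1]
width: -0.0
```

```bash
python3 - <<'E'
from h import *
a=r.get_image("top");cv2.imwrite("pics/t5.png",cv2.resize(a[150:290,130:290],None,fx=4,fy=4))
e=[.46915,.19516,-.136]
w=lambda x,z:(*tf(e,[x,-.007,z])[0],82.2)
rows(w(.09,.25))
E
```

```text
t 7.7 tcp [0.3871 0.1984 0.2487] head 82.13 w 0.002 F [ 0.4 -0.6  1.3]
[0.0011, 0.1717, -0.0021] -0.1
```

View pics/t5.png

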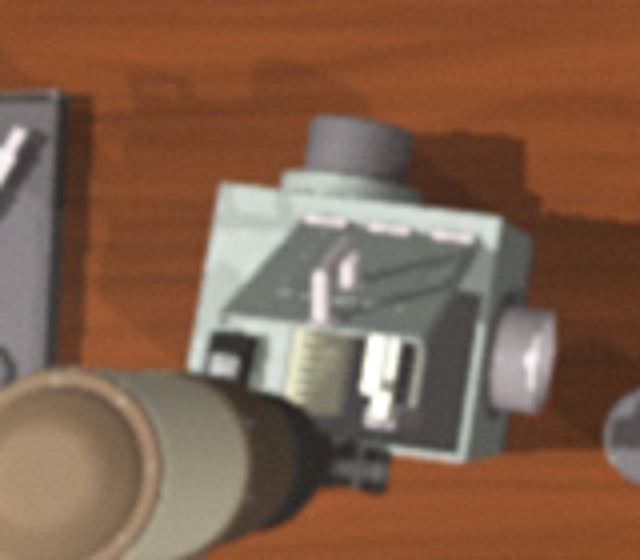

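Request:
send_rows(
  plan=[
    {"claw":0,"xyz":[0.001,0.02,-0.001],"spin":0},
    {"claw":0,"xyz":[0.001,0.04,-0.001],"spin":0},
    {"claw":0,"xyz":[0.001,0.052,-0.001],"spin":0},
    {"claw":0,"xyz":[0.001,0.064,-0.001],"spin":0},
    {"claw":0,"xyz":[0.001,0.076,-0.001],"spin":0},
    {"claw":0,"xyz":[0.001,0.088,-0.001],"spin":0},
    {"claw":0,"xyz":[0.001,0.1,-0.001],"spin":0},
    {"claw":0,"xyz":[0.001,0.112,-0.001],"spin":0},
    {"claw":0,"xyz":[0.001,0.124,-0.001],"spin":0},
    {"claw":0,"xyz":[0.001,0.136,-0.001],"spin":0},
    {"claw":0,"xyz":[0.001,0.148,-0.001],"spin":0},
    {"claw":0,"xyz":[0.001,0.156,-0.001],"spin":0},
    {"claw":0,"xyz":[0.001,0.16,-0.001],"spin":0},
  ],
)

```text
time: 9.0
tcp_pos: [0.5464, 0.1774, 0.2483]
tool_rot: [[0.137, 0.99, -0.006], [0.991, -0.137, -0.004], [-0.005, -0.005, -1.0]]
wrist_force: [-1.7, 1.3, -0.0]
width: 0.003
```

```bash
python3 - <<'E'
from h import *
a=r.get_image("top");cv2.imwrite("pics/t6.png",cv2.resize(a[150:290,130:290],None,fx=4,fy=4))
a=r.get_image("side");cv2.imwrite("pics/s6.png",cv2.resize(a[170:380,170:390],None,fx=2.8,fy=2.8))
e=[.46915,.19516,-.136]
w=lambda x,z:(*tf(e,[x,-.007,z])[0],82.2)
rows(w(.09,.25),w(.1,.25))
E
```

```text
t 9.1 tcp [0.5462 0.1774 0.248 ] head 82.11 w 0.0 F [-0.3  0.2 -0.1]
[0.0002, 0.0112, -0.002] -0.1
[0.0002, 0.0212, -0.0021] -0.1
```

View pics/t6.png

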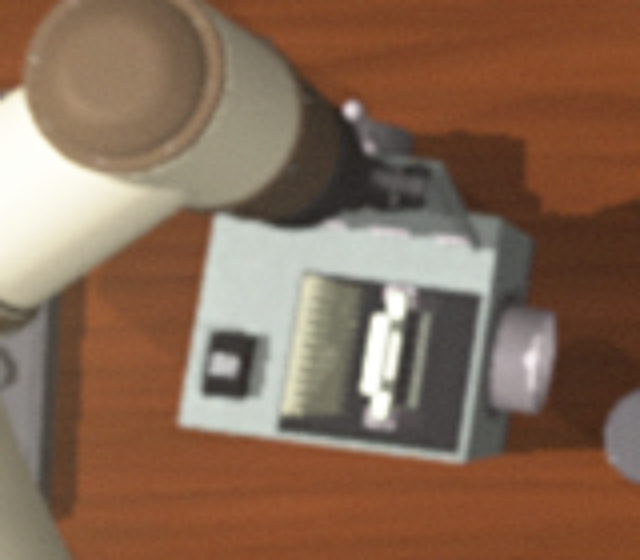

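View pics/s6.png

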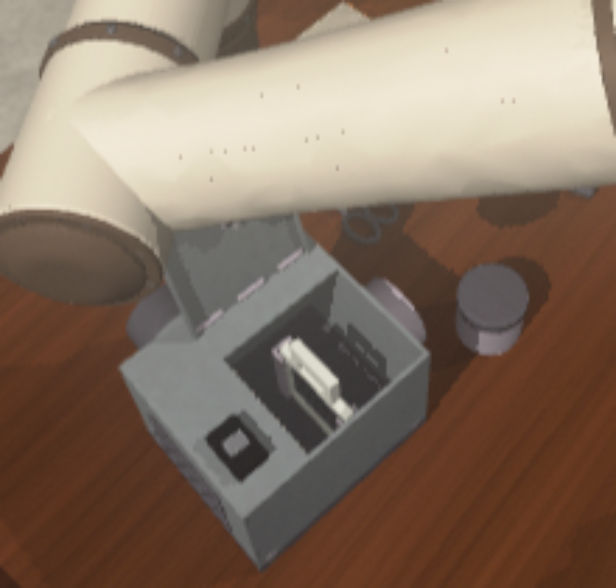

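Request:
send_rows(
  plan=[
    {"claw":0,"xyz":[0,0.005,-0.001],"spin":0},
    {"claw":0,"xyz":[0,0.009,-0.001],"spin":0},
    {"claw":0,"xyz":[0,0.012,-0.001],"spin":0},
    {"claw":0,"xyz":[0,0.012,-0.001],"spin":0},
  ],
)

```text
time: 9.5
tcp_pos: [0.5584, 0.1757, 0.2487]
tool_rot: [[0.137, 0.991, -0.006], [0.991, -0.137, -0.005], [-0.006, -0.005, -1.0]]
wrist_force: [-0.2, 0.4, 0.3]
width: 0.002
```

Request:
send_rows(
  plan=[
    {"claw":0,"xyz":[0,0.003,0],"spin":0},
    {"claw":0,"xyz":[0,0.006,0],"spin":0},
    {"claw":0,"xyz":[0,0.009,0],"spin":0},
    {"claw":0,"xyz":[0,0.009,0],"spin":0},
  ],
)

```text
time: 9.9
tcp_pos: [0.5608, 0.1751, 0.2486]
tool_rot: [[0.136, 0.99, -0.02], [0.991, -0.137, -0.005], [-0.008, -0.019, -1.0]]
wrist_force: [-21.8, 6.4, 9.5]
width: -0.007
```

```bash
python3 - <<'E'
from h import *
e=[.46915,.19516,-.136]
a=cv2.imread("pics/t6.png")
print(plane("top",(383/4+130,355/4+150),.139), plane("top",(390/4+130,358/4+150),.105))
print(((proj("top",tf(e,[[-.02+x,y,.139] for x in(-.027,.027) for y in (-.005,.005)]+[[-.02+x,0,.105] for x in(-.045,.045)]))-[130,150])*4).round(0))
print(((proj("side",tf(e,[[-.02+x,y,.139] for x in(-.027,.027) for y in (-.005,.005)]+[[-.02+x,0,.105] for x in(-.045,.045)]))-[170,170])*2.8).round(0))
w=lambda x,z:(*tf(e,[x,0,z])[0],82.2)
rows(w(.06,.28),w(-.02,.25),w(-.02,.16))
E
```

```text
[0.44922433 0.19371977 0.139     ] [0.4482142  0.19759941 0.105     ]
[[378. 394.]
 [364. 393.]
 [390. 317.]
 [376. 316.]
 [380. 419.]
 [399. 295.]]
[[340. 380.]
 [331. 388.]
 [299. 337.]
 [290. 345.]
 [351. 415.]
 [284. 345.]]
t 9.9 tcp [0.5608 0.1751 0.2486] head 82.15 w -0.007 F [-21.8   6.4   9.5]
[0.0071, -0.0341, -0.0308] -0.0
[0.0073, -0.1135, 0.0008] -0.0
[0.008, -0.1118, 0.0908] -0.0
```

Request:
send_rows(
  plan=[
    {"claw":0,"xyz":[0,-0.02,0],"spin":0},
    {"claw":0,"xyz":[0.007,-0.05,-0.03],"spin":0},
    {"claw":40,"xyz":[0.007,-0.09,-0.02],"spin":0},
    {"claw":40,"xyz":[0.007,-0.113,0.0],"spin":0},
    {"claw":40,"xyz":[0.007,-0.113,0.0],"spin":0},
    {"claw":40,"xyz":[0.007,-0.113,0.0],"spin":0},
  ],
)

```text
time: 10.5
tcp_pos: [0.4505, 0.1979, 0.2517]
tool_rot: [[0.135, 0.991, -0.018], [0.991, -0.135, -0.005], [-0.007, -0.017, -1.0]]
wrist_force: [-0.8, 0.0, 0.2]
width: 0.397
```

```bash
python3 - <<'E'
from h import *
a=r.get_image("top");cv2.imwrite("pics/t7.png",cv2.resize(a[130:290,130:290],None,fx=3.7,fy=3.7))
a=r.get_image("side");cv2.imwrite("pics/s7.png",cv2.resize(a[170:380,170:390],None,fx=2.8,fy=2.8))
e=[.46915,.19516,-.136]
w=lambda x,z:(*tf(e,[x,0,z])[0],82.2)
rows(w(-.02,.16),w(-.02,.115))
E
```

```text
t 10.6 tcp [0.4514 0.198  0.2518] head 82.15 w 0.398 F [ 0.6 -0.1  0. ]
[0.0002, -0.0004, 0.0918] -0.1
[0.0005, 0.0003, 0.1368] -0.1
```

View pics/t7.png

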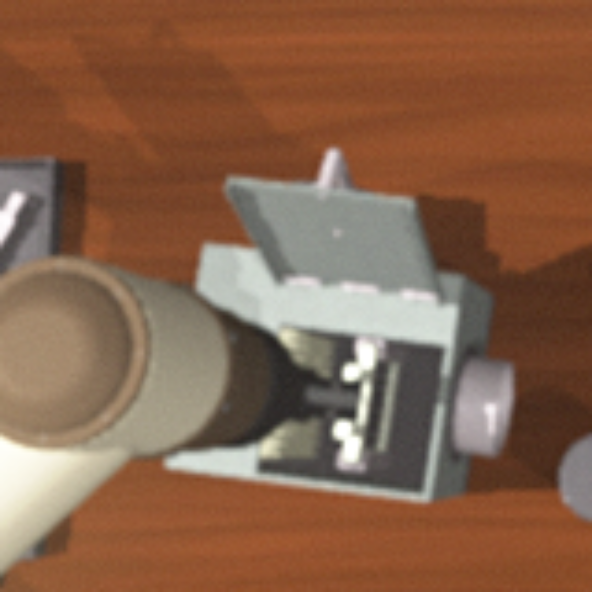

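View pics/s7.png

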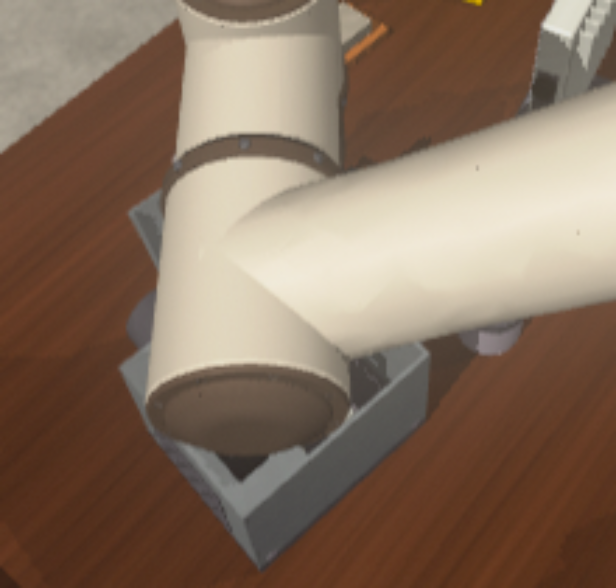

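Request:
send_rows(
  plan=[
    {"claw":40,"xyz":[0,0,0.03],"spin":0},
    {"claw":40,"xyz":[0,0,0.06],"spin":0},
    {"claw":40,"xyz":[0,0,0.09],"spin":0},
    {"claw":40,"xyz":[0.0005,0,0.105],"spin":0},
    {"claw":40,"xyz":[0.0005,0,0.12],"spin":0},
    {"claw":40,"xyz":[0.0005,0,0.13],"spin":0},
    {"claw":40,"xyz":[0.0005,0,0.138],"spin":0},
    {"claw":40,"xyz":[0.0005,0,0.138],"spin":0},
    {"claw":40,"xyz":[0.0005,0,0.138],"spin":0},
  ],
)

```text
time: 11.5
tcp_pos: [0.4496, 0.1981, 0.1142]
tool_rot: [[0.137, 0.99, -0.017], [0.991, -0.137, -0.004], [-0.006, -0.016, -1.0]]
wrist_force: [0.1, -0.6, -0.0]
width: 0.403
```

```bash
python3 - <<'E'
from h import *
a=r.get_image("top");cv2.imwrite("pics/t8.png",cv2.resize(a[190:290,170:270],None,fx=6,fy=6))
rows((.4493,.1979,.112,82.2))
E
```

```text
t 11.55 tcp [0.4496 0.1983 0.1145] head 82.16 w 0.399 F [-0.8 -0.2 -0.4]
[-0.0004, -0.0002, 0.0025] -0.0
```

View pics/t8.png

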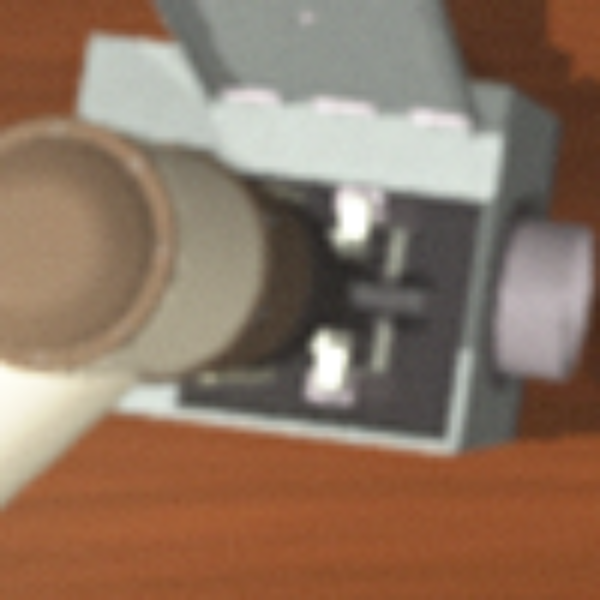

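Straddling the strap, with both strap shoulders visible on each side of the gripper. Lower 1.5 mm and close.

Request:
send_rows(
  plan=[
    {"claw":40,"xyz":[0,0,0.002],"spin":0},
    {"claw":0,"xyz":[0,0,0.002],"spin":0},
    {"claw":0,"xyz":[0,0,0.002],"spin":0},
    {"claw":0,"xyz":[0,0,0.002],"spin":0},
    {"claw":0,"xyz":[0,0,0.002],"spin":0},
    {"claw":0,"xyz":[0,0,0.002],"spin":0},
    {"claw":0,"xyz":[0,0,0.002],"spin":0},
  ],
)

```text
time: 12.25
tcp_pos: [0.4499, 0.1985, 0.1129]
tool_rot: [[0.136, 0.991, -0.015], [0.991, -0.136, -0.003], [-0.005, -0.015, -1.0]]
wrist_force: [-0.6, 0.2, 4.5]
width: 0.101
```

Request:
send_rows(
  plan=[
    {"claw":0,"xyz":[0,0,-0.005],"spin":0},
    {"claw":0,"xyz":[0,0,-0.012],"spin":0},
    {"claw":0,"xyz":[0,0,-0.02],"spin":0},
    {"claw":0,"xyz":[0,0,-0.02],"spin":0},
  ],
)

```text
time: 12.65
tcp_pos: [0.4508, 0.199, 0.134]
tool_rot: [[0.136, 0.991, -0.014], [0.991, -0.136, -0.002], [-0.003, -0.013, -1.0]]
wrist_force: [-0.5, -0.1, -2.5]
width: 0.107
```

```bash
python3 - <<'E'
from h import *
rows((.4502,.1985,.26,82.2),(.4502,.1985,.36,82.2))
E
```

```text
t 12.65 tcp [0.4508 0.199  0.134 ] head 82.18 w 0.107 F [-0.5 -0.1 -2.5]
[-0.001, -0.0022, -0.1259] -0.0
[-0.0013, -0.0035, -0.2259] -0.0
```

Request:
send_rows(
  plan=[
    {"claw":0,"xyz":[-0.0005,-0.001,-0.015],"spin":0},
    {"claw":0,"xyz":[-0.0005,-0.001,-0.03],"spin":0},
    {"claw":0,"xyz":[-0.0005,-0.001,-0.045],"spin":0},
    {"claw":0,"xyz":[-0.001,-0.0015,-0.06],"spin":0},
    {"claw":0,"xyz":[-0.001,-0.0015,-0.075],"spin":0},
    {"claw":0,"xyz":[-0.001,-0.002,-0.09],"spin":0},
    {"claw":0,"xyz":[-0.001,-0.002,-0.105],"spin":0},
    {"claw":0,"xyz":[-0.001,-0.002,-0.12],"spin":0},
    {"claw":0,"xyz":[-0.001,-0.003,-0.14],"spin":0},
    {"claw":0,"xyz":[-0.001,-0.003,-0.16],"spin":0},
    {"claw":0,"xyz":[-0.001,-0.003,-0.18],"spin":0},
    {"claw":0,"xyz":[-0.001,-0.003,-0.2],"spin":0},
    {"claw":0,"xyz":[-0.001,-0.003,-0.215],"spin":0},
    {"claw":0,"xyz":[-0.001,-0.003,-0.226],"spin":0},
    {"claw":0,"xyz":[-0.001,-0.003,-0.226],"spin":0},
  ],
)

```text
time: 14.15
tcp_pos: [0.4511, 0.199, 0.3613]
tool_rot: [[0.136, 0.991, -0.012], [0.991, -0.136, 0.0], [-0.002, -0.011, -1.0]]
wrist_force: [-0.1, 0.3, -2.9]
width: 0.105
```

```bash
python3 - <<'E'
from h import *
a=r.get_image("top");cv2.imwrite("pics/t9.png",a)
a=r.get_image("side");cv2.imwrite("pics/s9.png",a)
print(r.get_state()["tool_rot"].round(3))
L=[.496,-.247,.213]
w=lambda x,z,h:(*tf(L,[x,0,z])[0],h)
print(tf(L,[.09,0,.16]))
rows((.55,.05,.36,50),w(.11,.36,12.2),w(.09,.36,12.2),w(.09,.213,12.2))
E
```

```text
[[ 0.136  0.991 -0.015]
 [ 0.991 -0.136 -0.002]
 [-0.004 -0.015 -1.   ]]
[[ 0.5839661  -0.22797463  0.16      ]]
t 14.25 tcp [0.4503 0.1987 0.3592] head 82.17 w 0.106 F [-0.5 -0.2 -3.1]
[-0.1337, 0.119, -0.0021] 32.2
[-0.3976, 0.2093, -0.0023] 70.0
[-0.4044, 0.1905, -0.002] 70.0
[-0.4039, 0.1927, 0.1449] 70.0
```

View pics/t9.png

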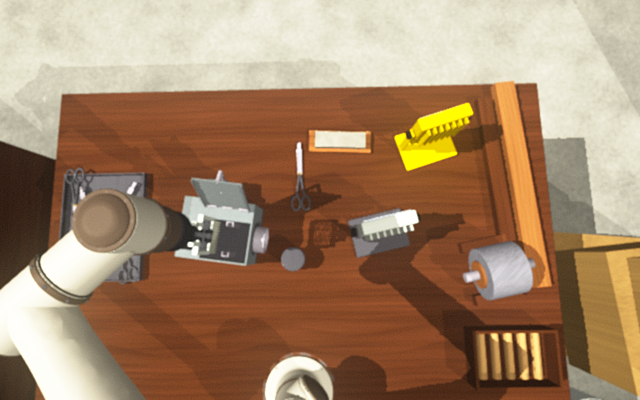

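View pics/s9.png

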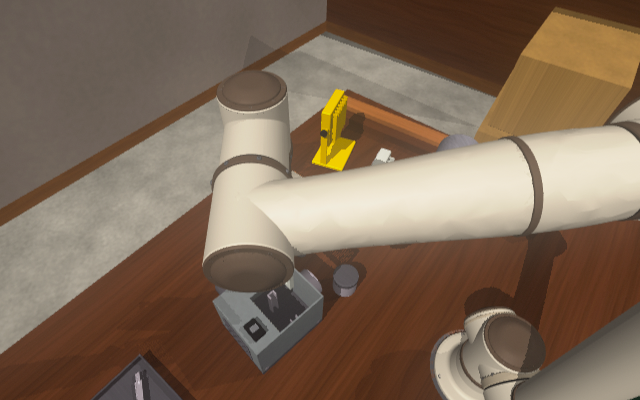

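```bash
python3 - <<'E'
from h import *
L=[.496,-.247,.213]
w=lambda x,z,h:(*tf(L,[x,0,z])[0],h)
rows((.455,.08,.36,75),(.47,.0,.36,55),(.55,-.1,.36,40),w(.10,.36,12.2))
E
```

```text
t 14.25 tcp [0.4503 0.1987 0.3592] head 82.17 w 0.106 F [-0.5 -0.2 -3.1]
[-0.1169, 0.0208, -0.0007] 7.2
[-0.1941, 0.0466, -0.0007] 27.2
[-0.2823, 0.1394, -0.0018] 42.2
[-0.401, 0.1999, -0.0022] 70.0
```

Request:
send_rows(
  plan=[
    {"claw":0,"xyz":[-0.02,0.004,-0.002],"spin":0},
    {"claw":0,"xyz":[-0.05,0.008,-0.002],"spin":0},
    {"claw":0,"xyz":[-0.085,0.015,-0.002],"spin":2},
    {"claw":0,"xyz":[-0.117,0.021,-0.002],"spin":7},
    {"claw":0,"xyz":[-0.145,0.028,-0.002],"spin":14},
    {"claw":0,"xyz":[-0.17,0.036,-0.002],"spin":20},
    {"claw":0,"xyz":[-0.194,0.047,-0.002],"spin":26},
    {"claw":0,"xyz":[-0.216,0.07,-0.002],"spin":32},
    {"claw":0,"xyz":[-0.238,0.093,-0.002],"spin":38},
    {"claw":0,"xyz":[-0.26,0.116,-0.002],"spin":44},
    {"claw":0,"xyz":[-0.282,0.139,-0.002],"spin":50},
    {"claw":0,"xyz":[-0.31,0.155,-0.002],"spin":56},
    {"claw":0,"xyz":[-0.34,0.17,-0.002],"spin":62},
    {"claw":0,"xyz":[-0.37,0.185,-0.002],"spin":67},
    {"claw":0,"xyz":[-0.39,0.195,-0.002],"spin":70},
    {"claw":0,"xyz":[-0.401,0.2,-0.002],"spin":70},
    {"claw":0,"xyz":[-0.401,0.2,-0.002],"spin":70},
    {"claw":0,"xyz":[-0.401,0.2,-0.002],"spin":70},
  ],
)

```text
time: 16.05
tcp_pos: [0.5935, -0.2252, 0.3591]
tool_rot: [[0.977, 0.212, -0.017], [0.212, -0.977, -0.001], [-0.016, -0.002, -1.0]]
wrist_force: [-0.8, 0.5, -3.0]
width: 0.102
```

```bash
python3 - <<'E'
from h import *
a=r.get_image("top");cv2.imwrite("pics/t10.png",a)
a=r.get_image("side");cv2.imwrite("pics/s10.png",a)
print(r.get_state()["tool_rot"].round(3),r.get_state()["joints"].round(2))
L=[.496,-.247,.213]
w=lambda x,z,h:(*tf(L,[x,0,z])[0],h)
rows(w(.09,.213,12.2))
E
```

```text
[[ 0.977  0.212 -0.015]
 [ 0.212 -0.977 -0.002]
 [-0.015 -0.002 -1.   ]] [-0.11  0.36  0.28  0.   -1.51 -2.82]
t 16.15 tcp [ 0.5936 -0.2248  0.36  ] head 12.27 w 0.101 F [-0.1  0.6 -2.2]
[-0.0079, 0.0013, 0.1471] 0.1
```

View pics/t10.png

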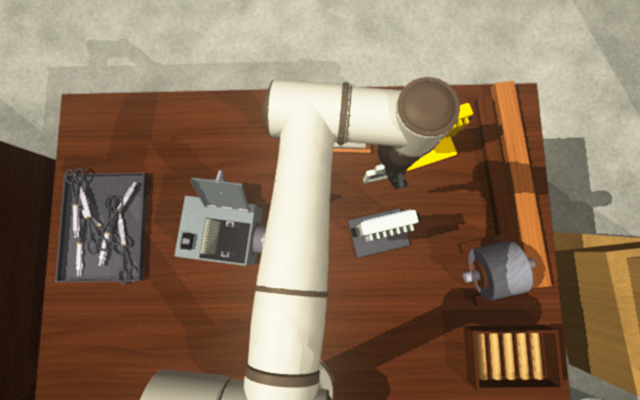

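View pics/s10.png

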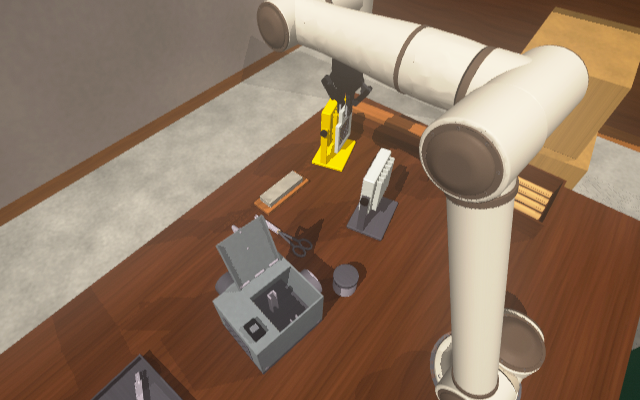

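```bash
cat > ov.py <<'E'
from h import *
import sys
def overlay(img,n,p,box,sc,out,extra=[]):
    x0,y0,x1,y1=box
    a=cv2.resize(img[y0:y1,x0:x1],None,fx=sc,fy=sc,interpolation=cv2.INTER_CUBIC)
    def poly(L,c,closed=True):
        q=((proj(n,L)+.5-[x0,y0])*sc)
        cv2.polylines(a,[np.round(q*8).astype(np.int32)],closed,c,1,cv2.LINE_AA,3)
    w=.0725
    poly(tf(p,[[0,w,.23],[0,-w,.23],[0,-w,.09],[0,w,.09]]),(0,0,255))
    poly(tf(p,[[0,w,.23],[0,-w,.23],[-p[3],-w,.23],[-p[3],w,.23]]),(0,255,0))
    f=p[4]
    poly(tf(p,[[f,.085,.01],[f,-.085,.01],[f-.12,-.085,.01],[f-.12,.085,.01]]),(255,0,0))
    for L,c in extra: poly(L,c)
    cv2.imwrite(out,a)
E
python3 - <<'E'
from ov import *
s=cv2.imread("pics/s10.png");t=cv2.imread("pics/t10.png")
p=[.496,-.247,.213,.027,.025]
overlay(s,"side",p,(335,140,410,245),7,"pics/os.png")
overlay(t,"top",p,(340,195,425,265),8,"pics/ot.png")
E
```

```text
(no output)
```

View pics/os.png

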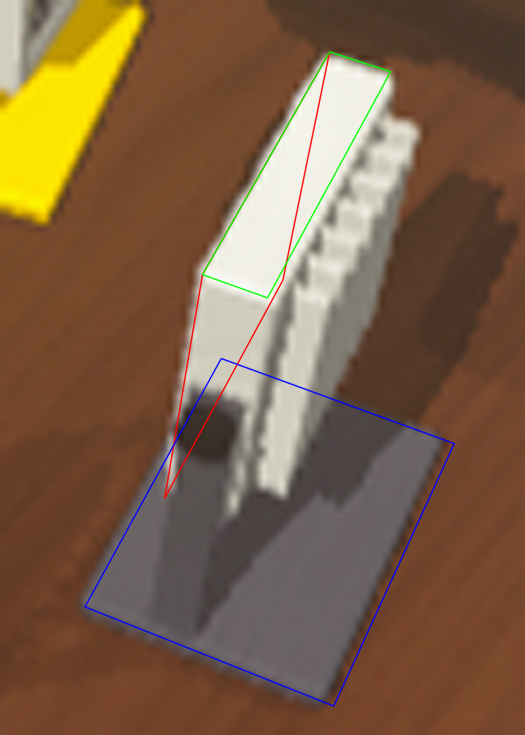

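View pics/ot.png

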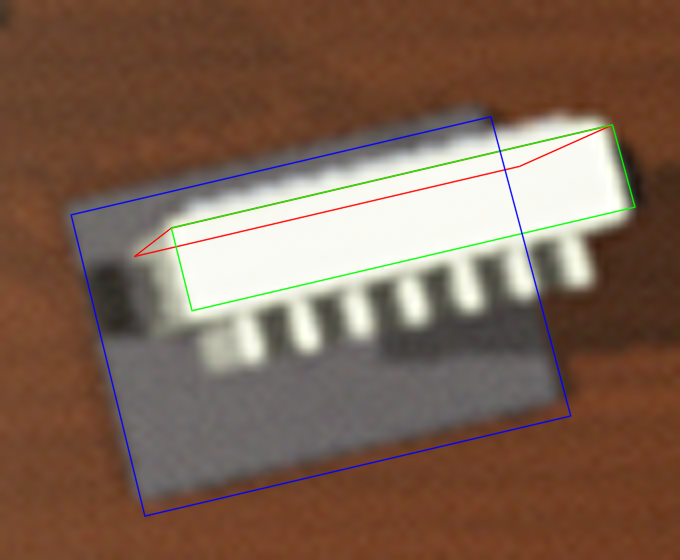

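```bash
python3 - <<'E'
from h import *
L=[.498,-.247,.213]
w=lambda x,z,h:(*tf(L,[x,0,z])[0],h)
rows(w(.09,.213,12.2))
E
```

```text
t 16.15 tcp [ 0.5936 -0.2248  0.36  ] head 12.27 w 0.101 F [-0.1  0.6 -2.2]
[-0.0059, 0.0017, 0.1471] 0.1
```

Request:
send_rows(
  plan=[
    {"claw":0,"xyz":[-0.001,0,0.012],"spin":0},
    {"claw":0,"xyz":[-0.002,0,0.026],"spin":0},
    {"claw":0,"xyz":[-0.003,0.001,0.04],"spin":0},
    {"claw":0,"xyz":[-0.004,0.001,0.055],"spin":0},
    {"claw":0,"xyz":[-0.005,0.001,0.07],"spin":0},
    {"claw":0,"xyz":[-0.006,0.0015,0.085],"spin":0},
    {"claw":0,"xyz":[-0.006,0.0015,0.1],"spin":0},
    {"claw":0,"xyz":[-0.006,0.0015,0.115],"spin":0},
    {"claw":0,"xyz":[-0.006,0.0015,0.128],"spin":0},
    {"claw":0,"xyz":[-0.006,0.0015,0.138],"spin":0},
    {"claw":0,"xyz":[-0.006,0.0015,0.144],"spin":0},
    {"claw":0,"xyz":[-0.006,0.0015,0.147],"spin":0},
    {"claw":0,"xyz":[-0.006,0.0015,0.147],"spin":0},
    {"claw":0,"xyz":[-0.006,0.0015,0.147],"spin":0},
  ],
)

```text
time: 17.55
tcp_pos: [0.5862, -0.2279, 0.2137]
tool_rot: [[0.977, 0.213, -0.014], [0.213, -0.977, -0.002], [-0.014, -0.001, -1.0]]
wrist_force: [-0.9, 0.6, -3.4]
width: 0.103
```

```bash
python3 - <<'E'
from ov import *
t=r.get_image("top");cv2.imwrite("pics/t11.png",t)
s=r.get_image("side");cv2.imwrite("pics/s11.png",s)
st=r.get_state();R=st["tool_rot"];p=st["tcp_pos"];print(R.round(3))
L=[.498,-.247,.213,.027,.025]
w=lambda x,z,h:(*tf(L,[x,0,z])[0],h)
rows(w(.09,.213,12.2))
# predicted screen outline from TCP: screen x along tool y
def S(x,y,z): return p+R@np.array([y,x,-(z+.053)+.106]) if 0 else p+R[:,1]*x+R[:,0]*y+np.array([0,0,z-.053])
ex=[]
for y in(-.005,.005):
    ex.append((np.array([S(x,y,z) for x,z in((-.045,-.045),(.045,-.045),(.045,.045),(-.045,.045))]),(255,0,255)))
    ex.append((np.array([S(x,y,z) for x,z in((-.027,.045),(.027,.045),(.027,.079),(-.027,.079))]),(0,255,255)))
overlay(s,"side",L,(300,60,420,245),4,"pics/os11.png",ex)
overlay(t,"top",L,(340,140,440,265),5,"pics/ot11.png",ex)
cv2.imwrite("pics/os11r.png",cv2.resize(s[60:245,300:420],None,fx=4,fy=4,interpolation=2))
E
```

```text
[[ 0.977  0.212 -0.014]
 [ 0.212 -0.977 -0.002]
 [-0.014 -0.001 -1.   ]]
t 17.65 tcp [ 0.5862 -0.2279  0.2138] head 12.27 w 0.105 F [ 0.3  0.4 -2.6]
[-0.0003, 0.0, 0.0008] 0.1
```

View pics/os11.png

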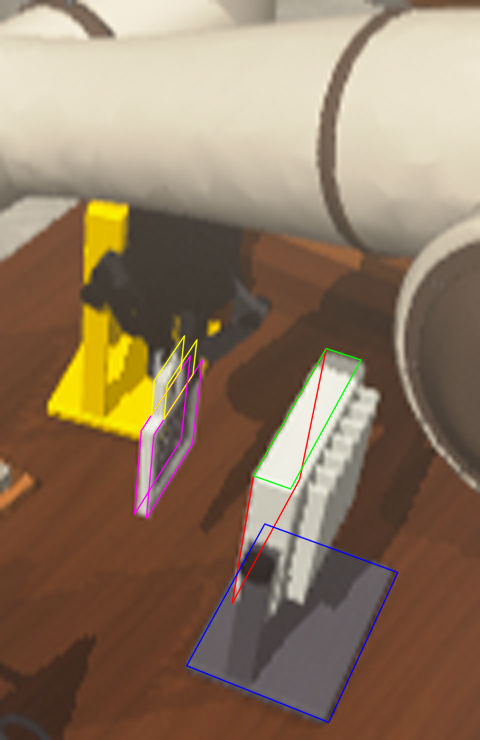

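View pics/ot11.png

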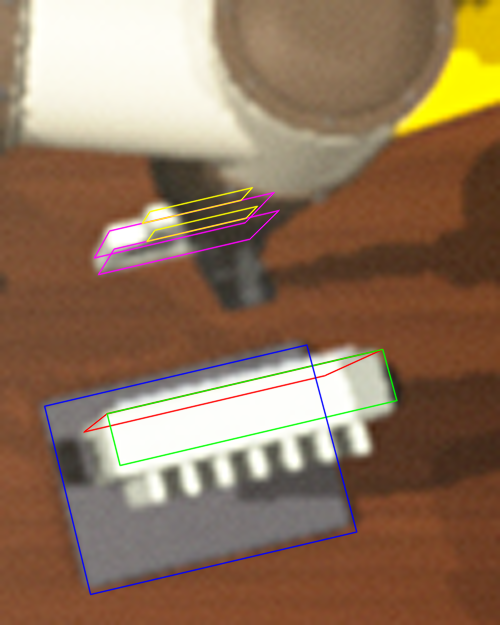

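View pics/os11r.png

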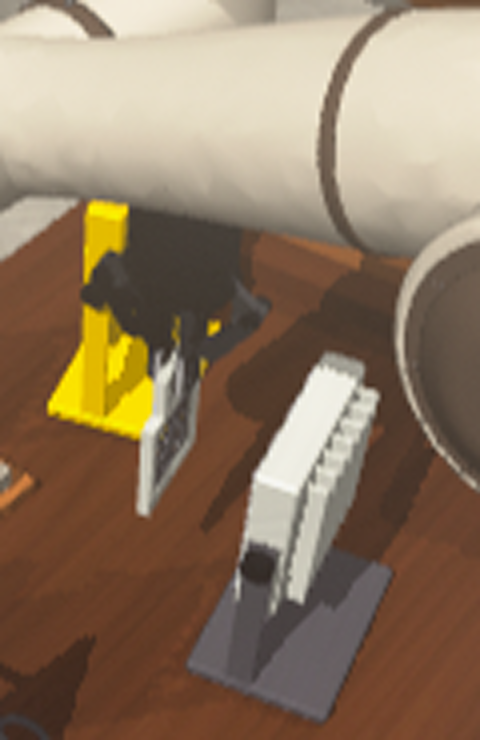

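View pics/t11.png

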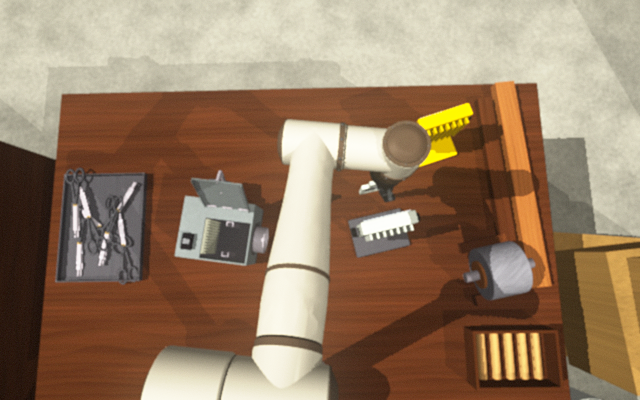

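Request:
send_rows(
  plan=[
    {"claw":0,"xyz":[0,0,0],"spin":0},
    {"claw":0,"xyz":[0,0,0],"spin":0},
    {"claw":0,"xyz":[0,0,0],"spin":0},
    {"claw":0,"xyz":[0,0,0],"spin":0},
    {"claw":0,"xyz":[0,0,0],"spin":0},
  ],
)

```text
time: 18.15
tcp_pos: [0.5862, -0.2278, 0.2138]
tool_rot: [[0.977, 0.213, -0.014], [0.213, -0.977, -0.002], [-0.014, -0.001, -1.0]]
wrist_force: [0.6, 0.4, -2.9]
width: 0.103
```

```bash
python3 - <<'E'
from h import *
s=r.get_state();print(s["tcp_pos"],s["qvel"].round(3),s["width"]);print(r.hand_in())
E
```

```text
[ 0.58621517 -0.22784016  0.21376314] [-0.     0.    -0.001  0.001 -0.    -0.001] 0.10254097073309529
the job is handed in; nothing more can be done
None
```

I opened the flap to its stop, drew the screen straight up out of its guides and carried it to the grey lamp. I handed the job in at 18.15 s with the gripper still holding the screen about 9 cm in front of the glass.

**Flap:** the handle slipped out of the grip partway, at roughly 1.0 rad. I swung the flap the rest of the way by pushing its underside with the closed fingers. The force rose to about 24 N at the stop, and later pictures show it staying open.

**Position in front of the lamp:** in both cameras the predicted screen outline matched the picture to about 1 pixel (around 3 mm). By the fitted lamp pose, the screen sits 9 cm from the glass, centred on it and level with its middle.

**Stillness and grip:** joint speeds were about zero, the opening stayed at 0.10, and the wrist force was about 3 N, which fits the screen's weight.

**Small errors:**
- The screen is about 1° off upright, because the tool kept a slight tilt after the flap push.
- The two cameras placed the lamp 2 to 4 mm apart, so I used a value in between.

**Bystanders:** no contact showed up in the wrist force during the carry. In the last pictures the arm hid the scissors and stone from the top camera, and I did not measure their positions again.

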